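Slide a flanged bush out from under the keeper lip and set it on the turntable

ROBOT

A 6-joint arm with a two-finger parallel gripper is mounted at the origin on a cart in front of the work surface, level with it; the furniture and walls round the work are solid. World frame = base frame: x ahead of the robot, y to its left, z up, the work surface at z = 0. Lengths are in m, angles in rad, forces in N, time in s.
With the tool pointing down it reaches from about 0.375 to 0.9 m from the base axis. Payload 3.1 kg.
Tool frame: the origin (TCP) lies at the very end of the fingers, on their centre line; the grasp point (between the pads) lies robot.grasp_offset behind it (robot.grasp_offset is the distance from the TCP to the grasp point, in m); z points along the fingers, y is the direction in which the jaws open and shut (so a half turn about z gives the same grasp; the last joint's range is limited). The gripper opens to 87 mm and grips with 3 to 60 N. Pads are 19 mm wide; open, the fingers measure 117 mm over their backs; the gripper's body (75 mm by 190 mm) begins 51 mm behind the grasp point.
Start: joints at [1.036, 0.527, 1.433, -0, 1.181, -0.178], TCP at [0.218, 0.586, 0.223] pointing down, gripper open.
Joint ranges: [-3.08, 3.08], [-0.75, 2.2], [0.22, 2.44], [-1.43, 4.57], [0, 2.65], [-2.85, 2.85]. Speed limits (rad/s): [2.79, 2.79, 3.14, 3.14, 3.14, 3.14].

INTERFACE

Orientations are given as a unit quaternion [x, y, z, w].
In Python, from rig import robot gives the robot as it stands.
- The arm moves only by the tool drive_tool, never from a script. Its argument "targets" is one flat list of numbers, 6 for each row, row after row: the shift along the tool's x, y, z in cm, then the turn, a rotation vector about the tool's x, y, z in degrees. A call has 1 to 12 rows; each row is the pose to reach, as a shift and turn from the pose commanded when the call began, along the tool's axes at that moment; what a row does not reach only later rows make up. A row lasts 1/12 s, in which the tool goes at most 41.7 mm and 7.16 degrees, less where a joint would pass 70% of its speed; a pose out of reach is approached as far as the arm can. A call with a gripper value outside its range is refused whole. "grip" is the gripper command: -1 is fully open, 1 is shut, values between are in proportion, set as the call begins (left out, the last holds). The fingers move at their own pace and stop on an object; "squeeze" is the grip in N (left out, the last holds). Time passes only in rows, so rows that repeat a pose let the fingers close. It gives the time, the measured TCP pose, the force and the opening at its end, in the units of the state.
- robot.get_obs(): the state, without advancing time (a new reading comes with each control period).
- robot.camera(name): name is "scene" or "top" or "wrist"; returns (picture, depth): 400x640x3 uint8, red, green, blue; 400x640 float32, m along the optical axis (not along the pixel's ray), 0 where there is no reading.
- robot.calibration(name): a dict with "mtx" (3x3 intrinsics, pixels), "distortion" ([k1, k2, p1, p2, k3] as OpenCV has them; the pictures are not rectified), "R" (3x3) and "t" (3): a world point X has camera coordinates R X + t; the wrist camera has in their place "hand_eye" (4x4, takes a point from camera to tool coordinates, whose origin is the TCP and whose axes are the flange's). Camera axes: x right, y down, z forward; pixel columns grow to the right and rows downward; lengths in m; the calibration is good to about 2 mm. A picture is of the moment at which its call begins: read the wrist's pose just before it. calibration takes no time and is no camera call.
- robot.hand_in(): hands the job in, once; it reports no verdict.
The state is a dict: "time": time; "q": joint angles; "joint_velocities": joint speeds; "joint_torque": joint torques, N m; "position": TCP position; "tool_rot": TCP orientation; "ft_force": force on the tool from outside, world axes, zero at the start; "moment": the same for the moment, N m; "grip_width": finger opening in m.
Only numpy, scipy, OpenCV 4.12 (cv2) and the standard library are available. Lean on these libraries where they do the work, as an engineer would, in place of code of your own. Each camera call takes 0.05 s, during which the arm holds its last target.

TASK

Two flanged bushes are parked in the keeper, their flanges held down under its slotted lip. Slide the taller bush straight forward out of the open end of its slot until its flange is clear of the lip, then lift it off and stand it upright, flange down, on the middle of the turntable. Leave the shorter bush parked in its slot.

Things in the scene. Friction and masses are not known exactly. Their poses are not given: they have to be found in the camera images.
- tall_bush: Taller of two aluminium flanged bushes, 60 mm high: round flange 58 mm across, 6 mm thick at the foot, then a plain round stem 30 mm across. 0.15 kg, loose. Origin: centre of the underside; z up the stem; yaw means nothing. Starts in the keeper's left or right slot (varies), centre at keeper x = +20 to +26 mm, underside 6 mm above the surface plate. Clear of the lip at keeper x = -17 mm or less.
- short_bush: The shorter bush: same flange (58 x 6 mm) and stem (30 mm across), but only 40 mm high overall. 0.15 kg, loose. Origin: centre of the underside of the flange. It stands in the keeper's other slot and stays there.
- keeper: Steel fixture fixed to the plate, 130 (x) by 190 (y) by 20 mm high. Origin: centre of underside; +x to its closed back, -x is the way out (to the robot, within 20 deg). Base 6 mm thick carries the flanges; over it, from keeper x = +12 to +65 mm, a lip 15 to 20 mm above the surface plate, with two 42 mm wide slots along x at keeper y = +50 and -50 mm, open to -x. Open base ends at x = -65 mm.
- turntable: Small round grey rotary rest fixed to the surface plate, 40 mm high, base 85 mm across, narrow waist, flat top dish 70 mm across with a square sticker in the middle. Origin: centre of its underside; the top face is 40 mm above that. The dish does not turn here.
Things that resemble listed ones, but are neither listed nor needed, are in the scene too. Leave any pink look-alike of the turntable alone. What is shaped like the tall_bush but turquoise is not meant.

How it is judged:
On the way:
1. the taller bush has been slid forward clear of the lip while still down on the keeper's base plate (underside lifted by less than 15 mm) (x of tall_bush in the frame of keeper below -0.013 m and height (world z) of tall_bush below 0.021 m).
At the end, for the whole second after the job is handed in: The taller bush stands upright (within 10 degrees), flange down and at rest on the turntable's top, its centre within 18 mm of the turntable's centre; the shorter bush is still parked, within 15 mm of where it began (horizontal distance between tall_bush and turntable below 0.018 m and height (world z) of tall_bush between 0.035 and 0.046 m and angle between tall_bush's own z axis and vertical below 0.17 rad and linear speed of tall_bush below 0.02 m/s and distance of short_bush from where it was at the start of the episode below 0.015 m); the robot touches nothing.
It fails at once if the shorter bush is shifted by more than 20 mm from where it was parked (distance of short_bush from where it was at the start of the episode above 0.02 m).
It also fails if it takes over 35 s, if anything falls off the work surface, if the arm or the gripper's body presses on something with over 40 N, if the wrist force passes 120 N, or if a joint passes its speed limit or range.

## Working session

There is one attempt and no reset: what is moved stays moved. The work goes in short steps, Python scripts to look and compute and a tool call to move; the robot and the scene stay as the last step left them, time stands still between calls to the robot, and variables do not carry over. Pictures are saved under pics/ and viewed, and the job is handed in when it is done.

Besides the shell and the picture viewer there is one more tool, called after "Call:" as name(argument=value, ...) on one line, values as JSON. drive_tool: Moves the arm, as the interface text tells. Its arguments: {"type":"object","properties":{"targets":{"type":"array","items":{"type":"number"}},"grip":{"type":"number"},"squeeze":{"type":"number"}},"required":["targets"]}

```bash
mkdir -p pics; ls; python3 - <<'E'
from rig import robot
import cv2,numpy as np
print(robot.get_obs()); print(robot.grasp_offset)
for n in ["scene","top"]:
    im,d=robot.camera(n); np.savez(f"pics/{n}0.npz",im=im,d=d)
    cv2.imwrite(f"pics/{n}0.png",im[:,:,::-1]); c=robot.calibration(n); print(n,c)
E
```

```text
pics
{'time': 0.0, 'q': array([ 1.03648263e+00,  5.28453627e-01,  1.43388207e+00,  9.76750257e-07,
        1.18138522e+00, -1.78514181e-01]), 'joint_velocities': array([ 0.0001695 ,  0.00116291, -0.00055334,  0.00054213,  0.00061866,
       -0.00226749]), 'joint_torque': array([ 2.21453238e-04, -4.40036631e+01, -1.76596856e+01,  6.34972542e-02,
        5.78921009e-02, -1.61001872e-04]), 'position': array([0.217321  , 0.58523399, 0.22158577]), 'tool_rot': array([ 1.76962951e-01,  9.84216938e-01, -9.97097479e-04, -3.71715470e-04]), 'ft_force': array([-0.45668989,  0.8080349 ,  0.31685811]), 'moment': array([-0.04521   , -0.04223809, -0.01766297]), 'grip_width': 0.08689426866636672}
0.0187
scene {'mtx': array([[365.61364764,   0.        , 320.14031413],
       [  0.        , 365.61364764, 195.50401843],
       [  0.        ,   0.        ,   1.        ]]), 'distortion': array([-0.05554832,  0.        ,  0.        ,  0.        ,  0.        ]), 'R': array([[ 0.87239144, -0.48859037, -0.0145817 ],
       [-0.38178642, -0.66245505, -0.64450945],
       [ 0.30524139,  0.56783162, -0.76445729]]), 't': array([-0.4903556 ,  0.19715517,  0.93558022])}
top {'mtx': array([[460.83533437,   0.        , 318.88605117],
       [  0.        , 460.83533437, 200.1125328 ],
       [  0.        ,   0.        ,   1.        ]]), 'distortion': array([-0.0145834,  0.       ,  0.       ,  0.       ,  0.       ]), 'R': array([[ 0.01624194, -0.99968803, -0.01897466],
       [-0.99586995, -0.01447869, -0.08962933],
       [ 0.08932664,  0.02035205, -0.99579443]]), 't': array([-0.03232189,  0.56251846,  1.35348883])}
```

View pics/top0.png

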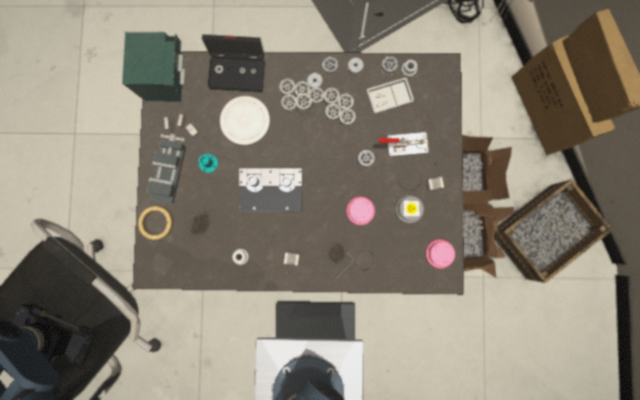

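View pics/scene0.png

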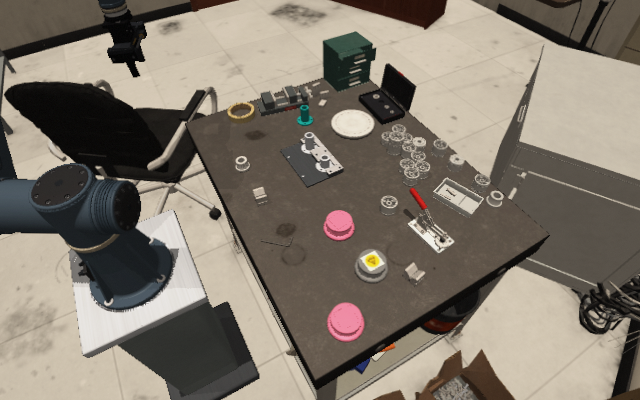

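The top view shows the keeper at about (270,190), the turntable at (410,209) with a yellow sticker, pink look-alikes at (361,211) and (441,254), and a turquoise bush at (207,163). I'll enlarge these.

```bash
python3 - <<'E'
import cv2,numpy as np
t=np.load("pics/top0.npz");s=np.load("pics/scene0.npz")
a=cv2.resize(t['im'][155:225,225:315],None,fx=6,fy=6,interpolation=cv2.INTER_CUBIC)
b=cv2.resize(s['im'][120:190,270:350],None,fx=6,fy=6,interpolation=cv2.INTER_CUBIC)
c=cv2.resize(t['im'][185:235,385:435],None,fx=5,fy=5,interpolation=cv2.INTER_CUBIC)
cv2.imwrite("pics/k_top.png",a[:,:,::-1]);cv2.imwrite("pics/k_sc.png",b[:,:,::-1]);cv2.imwrite("pics/tt.png",c[:,:,::-1])
d=t['d']; print(np.round(d[160:214:3,236:308:4],3))
E
```

```text
[[1.42  1.419 1.423 1.416 1.418 1.415 1.418 1.417 1.419 1.412 1.415 1.412
  1.41  1.416 1.42  1.41  1.416 1.42 ]
 [1.415 1.415 1.42  1.418 1.417 1.415 1.422 1.418 1.418 1.421 1.412 1.413
  1.413 1.417 1.411 1.416 1.421 1.414]
 [1.412 1.417 1.413 1.416 1.411 1.417 1.414 1.415 1.419 1.41  1.412 1.413
  1.417 1.406 1.41  1.417 1.415 1.412]
 [1.418 1.39  1.4   1.398 1.397 1.392 1.39  1.395 1.392 1.395 1.393 1.395
  1.39  1.398 0.    1.391 1.393 1.412]
 [1.416 1.398 1.398 1.394 1.4   1.396 1.392 1.39  1.389 1.388 1.395 1.392
  1.39  1.393 1.39  1.395 1.39  1.413]
 [1.416 1.394 1.393 1.403 1.349 1.404 1.401 1.39  1.39  1.391 1.387 1.401
  1.396 1.401 1.399 1.391 1.395 1.413]
 [1.416 1.394 1.394 1.349 1.361 1.358 1.397 1.391 1.392 1.395 1.39  1.394
  1.373 1.367 1.394 1.387 1.381 1.409]
 [1.412 1.394 1.39  1.347 1.359 1.344 1.39  1.389 1.389 1.391 1.388 1.37
  1.383 1.377 1.399 1.387 1.391 1.411]
 [1.407 1.391 1.39  1.397 1.342 1.369 1.393 0.    1.389 1.392 1.387 1.399
  1.361 1.357 1.393 1.393 1.387 1.407]
 [1.411 1.402 1.406 1.4   1.399 1.399 1.395 1.408 1.401 1.399 1.401 1.392
  1.389 1.
[... 233 characters left out ...]
   1.403 1.397 0.   ]
 [1.409 1.403 1.402 1.4   1.402 1.4   1.402 1.404 1.401 1.403 1.402 1.396
  1.4   1.398 1.392 1.397 1.397 1.409]
 [1.404 1.397 1.397 1.401 1.395 1.402 1.398 1.402 1.406 1.399 1.396 1.403
  1.398 1.4   1.398 1.4   1.394 1.404]
 [1.409 1.4   1.403 1.401 1.403 1.403 1.402 1.4   1.4   1.397 1.402 1.399
  1.401 1.398 1.394 1.407 1.394 1.402]
 [1.405 1.396 1.399 1.398 1.399 1.399 1.404 1.398 1.398 1.404 1.398 1.396
  1.394 1.395 1.397 1.394 1.398 1.401]
 [1.409 1.4   1.401 1.396 1.399 1.4   1.399 1.395 1.396 1.398 1.399 1.395
  1.396 1.399 1.397 1.393 1.39  1.399]
 [1.404 1.401 1.396 1.398 1.397 1.397 1.394 1.401 1.395 1.391 1.396 1.398
  1.398 1.396 1.388 1.39  1.398 1.397]]
```

View pics/k_top.png

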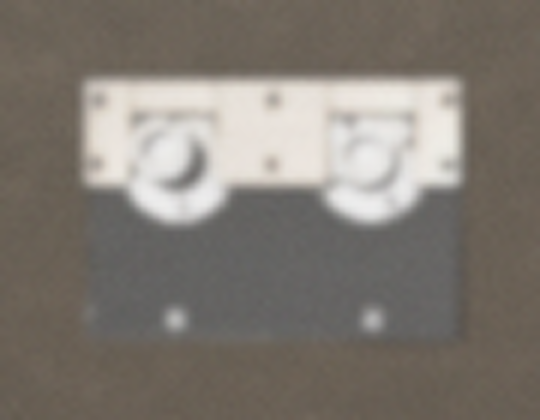

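View pics/k_sc.png

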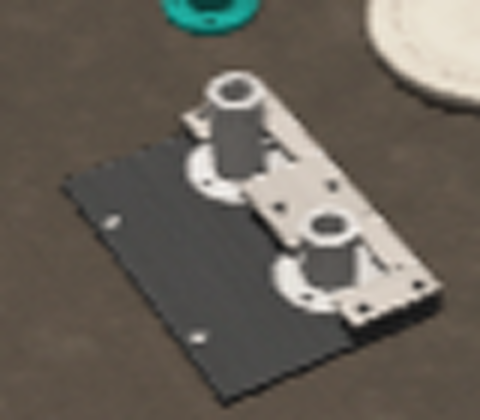

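View pics/tt.png

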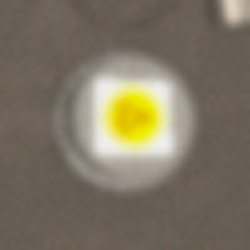

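The left bush in the top view, about (254,181), is the tall one. The scene crop and the depth (about 1.345 m against 1.36 m) both show it, and it is silver. The short one is at (287,182). Turquoise (207,163) is excluded. The grey turntable is at (410,209). Now to measure.

```bash
cat > h.py <<'E'
import cv2,numpy as np
from rig import robot
def ray(n,px,z):
    c=robot.calibration(n); px=np.array(px,float).reshape(-1,1,2)
    u=cv2.undistortPoints(px,c['mtx'],c['distortion']).reshape(-1,2)
    R,t=c['R'],c['t']; o=-R.T@t; d=np.c_[u,np.ones(len(u))]@R
    return o+d*((z-o[2])/d[:,2])[:,None]
def proj(n,X):
    c=robot.calibration(n); return cv2.projectPoints(np.array(X,float).reshape(-1,3),cv2.Rodrigues(c['R'])[0],c['t'],c['mtx'],c['distortion'])[0].reshape(-1,2)
def crop(im,x0,y0,x1,y1,f,name):
    cv2.imwrite(name,cv2.resize(im[y0:y1,x0:x1],None,fx=f,fy=f,interpolation=cv2.INTER_CUBIC)[:,:,::-1])
E
python3 - <<'E'
from h import *
np.set_printoptions(precision=4,suppress=True)
T=np.load("pics/top0.npz")['im'];S=np.load("pics/scene0.npz")['im']
off=np.array([225,155.])
f=lambda p:np.array(p)/6+off-0.42
lip=ray("top",f([(84,78),(462,78),(462,187),(84,187)]),.02)
base=ray("top",f([(88,340),(460,340)]),.006)
scr=ray("top",f([(175,320),(372,320)]),.006)
print("lip",lip,"\nbase",base,"\nscrews",scr)
print("tall top",ray("top",f([(166,158)]),.066),"short top",ray("top",f([(370,161)]),.046))
o2=np.array([270,120.]); g=lambda p:np.array(p)/6+o2-0.42
print("scene tall top",ray("scene",g([(235,90)]),.066),"short",ray("scene",g([(329,224)]),.046),"screws",ray("scene",g([(112,221),(198,337)]),.006), "base",ray("scene",g([(62,183),(225,404)]),.006))
# turntable sticker
for n,I,b in (("top",T,(385,185,435,235)),("scene",S,(350,240,395,285))):
    h=cv2.cvtColor(I,cv2.COLOR_RGB2HSV); m=cv2.inRange(h,(20,120,120),(38,255,255)); k=np.zeros_like(m);k[b[1]:b[3],b[0]:b[2]]=m[b[1]:b[3],b[0]:b[2]]
    M=cv2.moments(k,True);p=(M['m10']/M['m00'],M['m01']/M['m00']);print(n,p,M['m00'],ray(n,[p],.04))
E
```

```text
lip [[0.6589 0.2216 0.02  ]
 [0.6614 0.0304 0.02  ]
 [0.6061 0.0293 0.02  ]
 [0.6034 0.2198 0.02  ]] 
base [[0.5272 0.2181 0.006 ]
 [0.53   0.0296 0.006 ]] 
screws [[0.538  0.1742 0.006 ]
 [0.5395 0.0743 0.006 ]]
tall top [[0.6128 0.1711 0.066 ]] short top [[0.6152 0.0734 0.046 ]]
scene tall top [[0.6179 0.1725 0.066 ]] short [[0.6205 0.0759 0.046 ]] screws [[0.5399 0.1736 0.006 ]
 [0.5405 0.0731 0.006 ]] base [[0.5292 0.215  0.006 ]
 [0.5309 0.0251 0.006 ]]
top (411.1276595744681, 207.9468085106383) 94.0 [[ 0.5424 -0.296   0.04  ]]
scene (371.8646616541353, 260.43609022556393) 133.0 [[ 0.5432 -0.2969  0.04  ]]
```

Call:
drive_tool(targets=[-3.4,-1.7,0.2,0,0,-2,-6.8,-3.4,0.4,0,0,-4,-10.2,-5.1,0.7,0,0,-6,-13.6,-6.8,1,0,0,-8,-17,-8.5,1.3,0,0,-10,-20.4,-10.3,1.6,0,0,-12,-23.8,-12,1.8,0,0,-14,-27.2,-13.7,2,0,0,-16,-30.6,-15.4,2.2,0,0,-18,-34,-17.1,2.4,0,0,-20,-37.4,-18.8,2.6,0,0,-21,-40.4,-20.4,2.8,0,0,-21.1], grip=-1)

```text
time: 1.1
position: [0.5266, 0.2519, 0.1941]
tool_rot: [-0.006, 1.0, -0.0, -0.0]
ft_force: [0.1, -0.1, 0.4]
grip_width: 0.0873
```

Call:
drive_tool(targets=[-2.5,-2.7,0.1,0,0,0,-5,-5.4,0.3,0,0,0,-7.4,-8.1,0.4,0,0,0,-7.4,-8.1,0.4,0,0,0,-7.4,-8.1,0.4,0,0,0])

```text
time: 1.52
position: [0.6012, 0.172, 0.1898]
tool_rot: [-0.004, 1.0, 0.0, -0.0]
ft_force: [-0.1, 0.2, -0.3]
grip_width: 0.0873
```

```bash
python3 - <<'E'
from h import *
o=robot.get_obs(); print(o['position'],o['tool_rot'],o['time'])
im,d=robot.camera("wrist"); c=robot.calibration("wrist"); print(c)
np.savez("pics/w0.npz",im=im,d=d,p=o['position'],q=o['tool_rot']); cv2.imwrite("pics/w0.png",im[:,:,::-1])
E
```

```text
[0.60124916 0.17195767 0.18976914] [-4.35457928e-03  9.99990409e-01  5.84974051e-05 -4.64925929e-04] 1.5167
{'mtx': array([[303.84390393,   0.        , 323.17650953],
       [  0.        , 303.84390393, 202.79894162],
       [  0.        ,   0.        ,   1.        ]]), 'distortion': array([-0.02339958,  0.        ,  0.        ,  0.        ,  0.        ]), 'hand_eye': array([[-4.82416785e-04, -9.61996112e-01, -2.73062719e-01,
         7.40605463e-02],
       [ 9.99999590e-01, -2.54903725e-04, -8.68665617e-04,
         4.53641169e-04],
       [ 7.66048242e-04, -2.73063026e-01,  9.61995840e-01,
        -1.61424713e-01],
       [ 0.00000000e+00,  0.00000000e+00,  0.00000000e+00,
         1.00000000e+00]])}
```

View pics/w0.png

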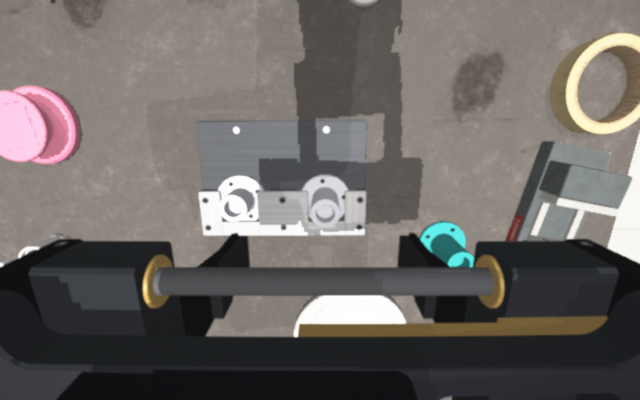

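The wrist view shows the keeper with the short bush at about (237,207) and the tall bush at about (325,210), with the turquoise one at (455,245). I'll enlarge it to measure.

```bash
cat >> h.py <<'E'
from scipy.spatial.transform import Rotation as Ro
def wray(px,z,p,q):
    c=robot.calibration("wrist"); H=c['hand_eye']; R=Ro.from_quat(q).as_matrix()
    u=cv2.undistortPoints(np.array(px,float).reshape(-1,1,2),c['mtx'],c['distortion']).reshape(-1,2)
    o=R@H[:3,3]+p; d=np.c_[u,np.ones(len(u))]@(R@H[:3,:3]).T
    return o+d*((z-o[2])/d[:,2])[:,None]
E
python3 - <<'E'
from h import *
im=np.load("pics/w0.npz")['im']; im=cv2.convertScaleAbs(im,alpha=1.2,beta=20)
crop(im,190,110,380,245,4,"pics/w0c.png")
E
```

```text
(no output)
```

View pics/w0c.png

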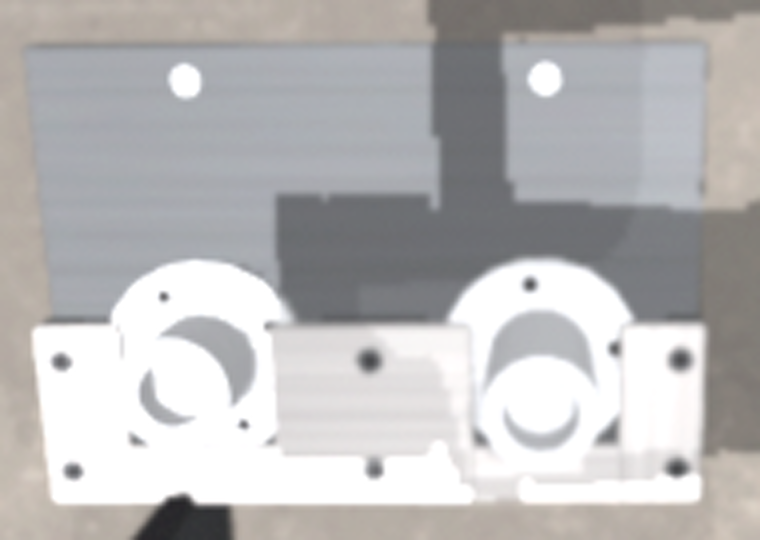

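```bash
python3 - <<'E'
from h import *
np.set_printoptions(precision=4,suppress=True)
w=np.load("pics/w0.npz");p,q=w['p'],w['q']
f=lambda a:np.array(a)/4+[190,110]-.375
print("top",wray(f([(541,410),(484,410),(598,410)]),.066,p,q))
print("flange front",wray(f([(541,257)]),.012,p,q))
print("short top",wray(f([(186,381)]),.046,p,q))
print("screws",wray(f([(185,81),(545,79)]),.006,p,q), "lip",wray(f([(36,326),(706,324),(701,501),(54,503)]),.02,p,q),"base",wray(f([(26,45),(707,42)]),.006,p,q))
E
```

```text
top [[0.6175 0.174  0.066 ]
 [0.6177 0.16   0.066 ]
 [0.6174 0.188  0.066 ]]
flange front [[0.5893 0.174  0.012 ]]
short top [[0.6167 0.081  0.046 ]]
screws [[0.5417 0.0748 0.006 ]
 [0.5405 0.1746 0.006 ]] lip [[0.6086 0.032  0.02  ]
 [0.6064 0.2203 0.02  ]
 [0.6596 0.2214 0.02  ]
 [0.6619 0.0318 0.02  ]] base [[0.5322 0.0314 0.006 ]
 [0.5302 0.219  0.006 ]]
```

Both views agree: the tall bush is at (0.617, 0.174). Descending with the fingertips above the lip.

Call:
drive_tool(targets=[-0.8,0.1,2.5,0,0,0,-1.6,0.2,6,0,0,0,-1.6,0.2,9,0,0,0,-1.6,0.2,12,0,0,0,-1.6,0.2,14,0,0,0,-1.6,0.2,15.3,0,0,0,-1.6,0.2,16,0,0,0,-1.6,0.2,16,0,0,0,-1.6,0.2,16,0,0,0])

```text
time: 2.32
position: [0.6165, 0.1767, 0.0313]
tool_rot: [-0.007, 1.0, 0.0, 0.0]
ft_force: [0.4, -1.0, 0.3]
grip_width: 0.0871
```

Call:
drive_tool(targets=[0,0,0,0,0,0,0,0,0,0,0,0,0,0,0,0,0,0,0,0,0,0,0,0,0,0,0,0,0,0,0,0,0,0,0,0,0,0,0,0,0,0,0,0,0,0,0,0], grip=1, squeeze=20)

```text
time: 2.98
position: [0.6163, 0.176, 0.0305]
tool_rot: [-0.006, 1.0, -0.0, -0.0]
ft_force: [0.6, -0.7, 0.3]
grip_width: 0.0414
```

Call:
drive_tool(targets=[0,-0.15,0,0,0,0,0,-0.15,0,0,0,0,0,-0.15,0,0,0,0,0,-0.15,0,0,0,0,0,-0.15,0,0,0,0])

```text
time: 3.4
position: [0.6162, 0.1744, 0.0304]
tool_rot: [-0.006, 1.0, -0.0, -0.0]
ft_force: [0.4, -0.5, 0.2]
grip_width: 0.0291
```

Stem gripped at about 29 mm. Sliding it out towards the robot.

Call:
drive_tool(targets=[0.3,0,0,0,0,0,0.8,0,0,0,0,0,1.4,0,0,0,0,0,2,0,0,0,0,0,2.6,0,0,0,0,0,3.2,0,0,0,0,0,3.8,0,0,0,0,0,4.4,0,0,0,0,0,4.8,0,0,0,0,0,5,0,0,0,0,0,5,0,0,0,0,0,5,0,0,0,0,0])

```text
time: 4.4
position: [0.5665, 0.1739, 0.0306]
tool_rot: [-0.006, 1.0, 0.0, 0.0]
ft_force: [0.4, 0.1, -0.9]
grip_width: 0.0294
```

```bash
python3 - <<'E'
from h import *
o=robot.get_obs(); print(o['position'],o['tool_rot'],o['time'],o['grip_width'],o['ft_force'])
im,d=robot.camera("scene"); crop(im,230,90,370,200,5,"pics/s1.png"); np.savez("pics/s1.npz",im=im)
E
```

```text
[0.56654072 0.17391269 0.03061703] [-6.23510914e-03  9.99980531e-01  1.19983378e-05  2.48664442e-04] 4.4 0.02938814550009452 [ 0.42536279  0.07320309 -0.87356577]
```

View pics/s1.png

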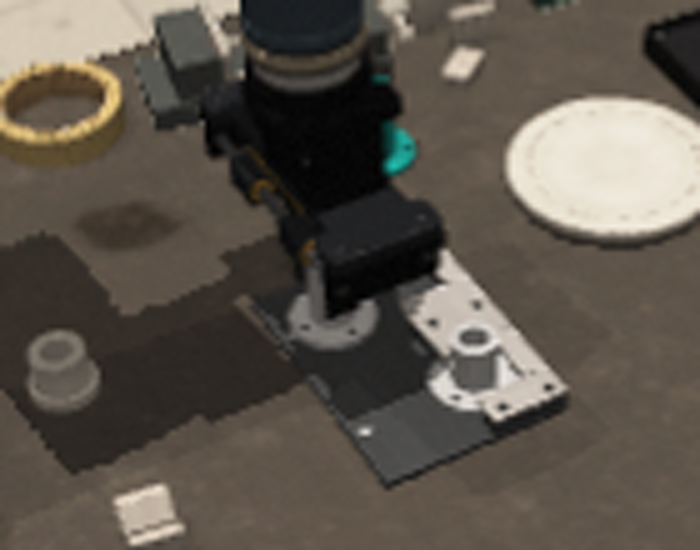

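The bush stands clear of the lip on the base, and the short one is still in its slot. Lifting.

Call:
drive_tool(targets=[0,0,-0.8,0,0,0,0,0,-2.2,0,0,0,0,0,-4,0,0,0,0,0,-6,0,0,0,0,0,-8,0,0,0,0,0,-9.5,0,0,0,0,-0.8,-10.5,0,0,0,0,-2.5,-11,0,0,0,0,-5,-11,0,0,0,0.2,-8,-11,0,0,0,0.4,-11,-11,0,0,0,0.6,-14,-11,0,0,0])

```text
time: 5.45
position: [0.5617, 0.0322, 0.1408]
tool_rot: [-0.007, 1.0, -0.0, -0.0]
ft_force: [-0.6, 0.1, -1.4]
grip_width: 0.0296
```

Call:
drive_tool(targets=[0.1,-3,0,0,0,0,0.3,-6,0,0,0,0,0.5,-9,0,0,0,0,0.7,-12,0,0,0,0,0.9,-15,0,0,0,0,1.1,-18,0,0,0,0,1.3,-21,0,0,0,0,1.5,-24,0,0,0,0,1.7,-27,0,0,0,0,1.8,-30,0,0,0,0,1.9,-31.5,0,0,0,0,1.9,-32,0,0,0,0])

```text
time: 6.45
position: [0.5467, -0.2897, 0.1406]
tool_rot: [-0.005, 1.0, -0.001, 0.0]
ft_force: [-0.5, -0.1, -1.4]
grip_width: 0.0291
```

Call:
drive_tool(targets=[0.4,-0.6,0,0,0,0,0.4,-0.6,0,0,0,0,0.4,-0.6,0,0,0,0])

```text
time: 6.7
position: [0.5426, -0.2908, 0.1404]
tool_rot: [-0.007, 1.0, 0.001, -0.001]
ft_force: [-1.3, -0.0, -0.5]
grip_width: 0.0297
```

```bash
python3 - <<'E'
from h import *
o=robot.get_obs(); print(o['position'],o['time'])
im,d=robot.camera("wrist"); np.savez("pics/w2.npz",im=im,d=d,p=o['position'],q=o['tool_rot'])
im2,_=robot.camera("scene"); 
a=cv2.resize(im[:, 120:520],(600,600)); b=cv2.resize(im2[200:300,320:420],None,fx=5,fy=5)
cv2.imwrite("pics/w2.png",im[:,:,::-1]); cv2.imwrite("pics/s2.png",b[:,:,::-1])
E
```

```text
[ 0.54257344 -0.29082223  0.14036147] 6.7
```

View pics/w2.png

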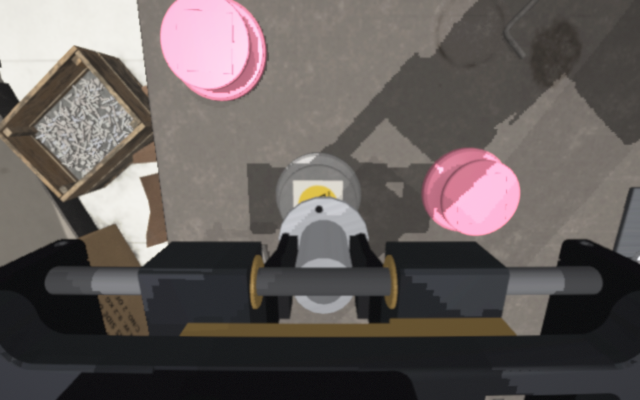

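View pics/s2.png

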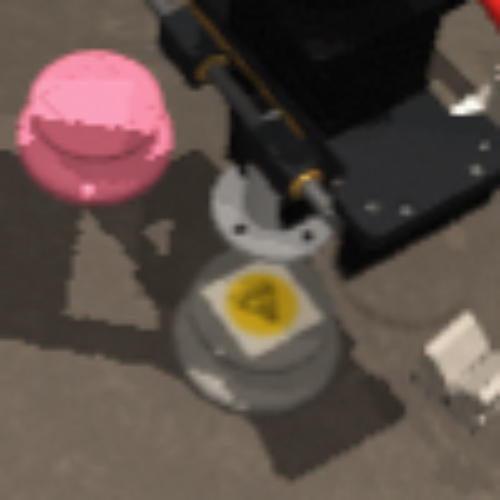

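The wrist view shows the bush held upright above the turntable, with the sticker at about (318,192) just in front of the flange. I'll measure both.

```bash
python3 - <<'E'
from h import *
np.set_printoptions(precision=4,suppress=True)
w=np.load("pics/w2.npz");p,q=w['p'],w['q']
print("sticker front edge L,R",wray([(293,180.5),(343.5,180.5)],.04,p,q).tolist())
print("flange front, sides",wray([(322,197),(276,232),(368,232)],.116,p,q))
im=cv2.convertScaleAbs(w['im'],alpha=1.3,beta=10)
crop(im,255,140,390,240,5,"pics/w2c.png")
E
```

```text
sticker front edge L,R [[0.522694457069464, -0.3171853856702832, 0.03999999999999998], [0.5221459570308321, -0.2728672685207878, 0.03999999999999998]]
flange front, sides [[ 0.5174 -0.2916  0.116 ]
 [ 0.5414 -0.3214  0.116 ]
 [ 0.5407 -0.2612  0.116 ]]
```

View pics/w2c.png

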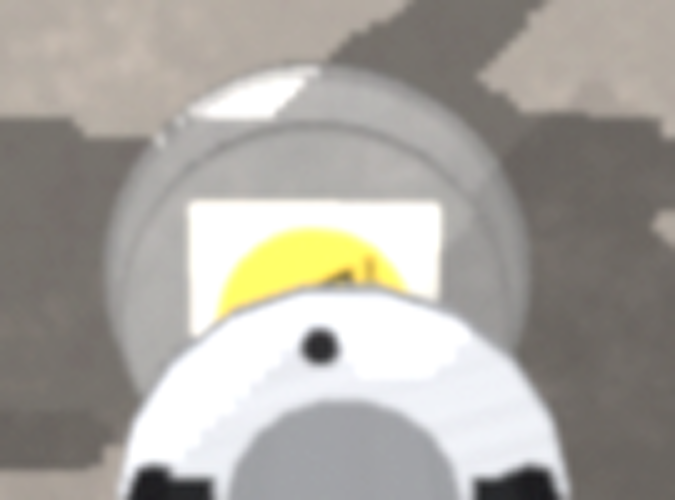

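Call:
drive_tool(targets=[0,-0.3,0.8,0,0,0,0,-0.4,2,0,0,0,0,-0.4,3.5,0,0,0,0,-0.4,4.8,0,0,0,0,-0.4,5.8,0,0,0,0,-0.4,6.5,0,0,0,0,-0.4,6.8,0,0,0,0,-0.4,6.8,0,0,0,0,-0.4,6.8,0,0,0])

```text
time: 7.55
position: [0.5434, -0.2966, 0.0726]
tool_rot: [-0.006, 1.0, -0.0, 0.0]
ft_force: [1.2, 0.2, -1.7]
grip_width: 0.0295
```

```bash
python3 - <<'E'
from h import *
o=robot.get_obs(); print(o['position'],o['time'],o['ft_force'])
im2,_=robot.camera("scene"); crop(im2,320,200,420,300,6,"pics/s3.png")
E
```

```text
[ 0.54341742 -0.29656615  0.07261466] 7.55 [ 1.16478414  0.17119538 -1.68042323]
```

View pics/s3.png

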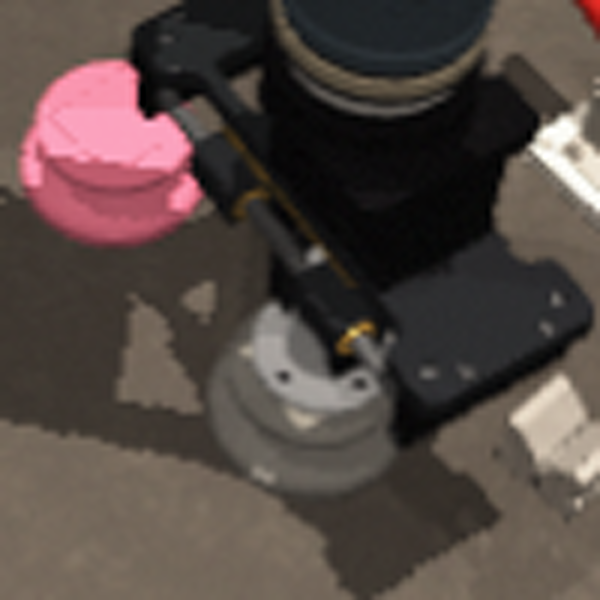

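The flange sits centred just above the dish. Lowering gently.

Call:
drive_tool(targets=[0,0,0.2,0,0,0,0,0,0.4,0,0,0,0,0,0.55,0,0,0,0,0,0.65,0,0,0,0,0,0.7,0,0,0,0,0,0.7,0,0,0])

```text
time: 8.1
position: [0.5431, -0.2964, 0.0654]
tool_rot: [-0.006, 1.0, 0.0, -0.0]
ft_force: [0.5, 0.4, -1.9]
grip_width: 0.0298
```

Call:
drive_tool(targets=[0,0,0.05,0,0,0,0,0,0.1,0,0,0,0,0,0.1,0,0,0])

```text
time: 8.35
position: [0.5431, -0.2964, 0.0645]
tool_rot: [-0.006, 1.0, 0.0, -0.0]
ft_force: [-1.1, 0.4, -1.1]
grip_width: 0.0294
```

Call:
drive_tool(targets=[0,0,0.05,0,0,0,0,0,0.1,0,0,0,0,0,0.1,0,0,0])

```text
time: 8.6
position: [0.5432, -0.2965, 0.0639]
tool_rot: [-0.006, 1.0, -0.0, 0.0]
ft_force: [0.3, -0.1, 1.2]
grip_width: 0.0291
```

The force has changed sign, so the bush is touching down. Releasing.

Call:
drive_tool(targets=[0,0,0,0,0,0,0,0,0,0,0,0,0,0,0,0,0,0,0,0,0,0,0,0,0,0,0,0,0,0,0,0,0,0,0,0,0,0,0,0,0,0], grip=-0.6)

```text
time: 9.18
position: [0.5432, -0.2964, 0.0635]
tool_rot: [-0.006, 1.0, 0.0, -0.0]
ft_force: [0.1, -0.6, 0.1]
grip_width: 0.0662
```

Call:
drive_tool(targets=[0,0,-0.8,0,0,0,0,0,-2,0,0,0,0,0,-4,0,0,0,0,0,-6.5,0,0,0,0,0,-9,0,0,0,0,0,-11,0,0,0,0,1,-12,0,0,0,0,4,-12,0,0,0,0,7,-12,0,0,0,0,10,-12,0,0,0,0,12,-12,0,0,0,0,12,-12,0,0,0])

```text
time: 10.18
position: [0.54, -0.1711, 0.1837]
tool_rot: [-0.008, 1.0, 0.002, -0.001]
ft_force: [-0.3, -0.2, 0.4]
grip_width: 0.0699
```

```bash
python3 - <<'E'
from h import *
np.set_printoptions(precision=4,suppress=True)
o=robot.get_obs(); print(o['position'],o['time'],o['ft_force'],o['grip_width'])
im2,_=robot.camera("scene"); crop(im2,270,120,420,290,3,"pics/s4.png");cv2.imwrite("pics/s4f.png",im2[:,:,::-1]); np.savez("pics/s4.npz",im=im2)
crop(im2,340,225,400,285,8,"pics/s4b.png")
im,_=robot.camera("top"); a=np.hstack([cv2.resize(im[155:225,235:305],None,fx=5,fy=5),cv2.resize(im[170:240,375:445],None,fx=5,fy=5)]);cv2.imwrite("pics/t4.png",a[:,:,::-1])
E
```

```text
[ 0.54   -0.1711  0.1837] 10.1833 [-0.2852 -0.1606  0.4267] 0.06990401029204008
```

View pics/s4b.png

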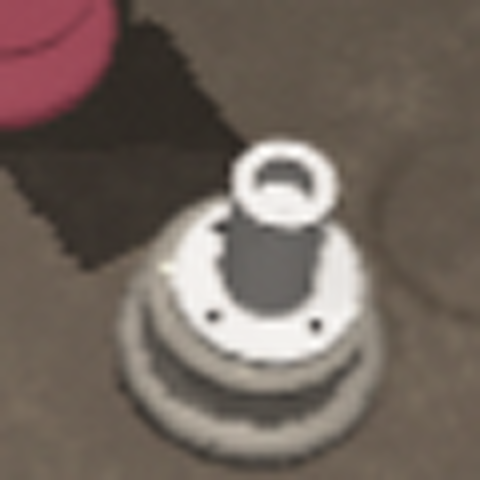

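View pics/t4.png

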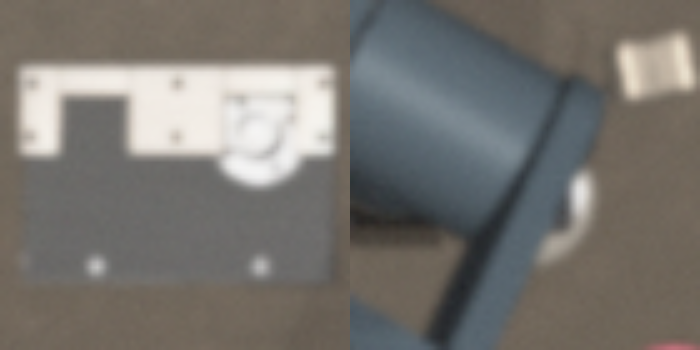

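View pics/s4f.png

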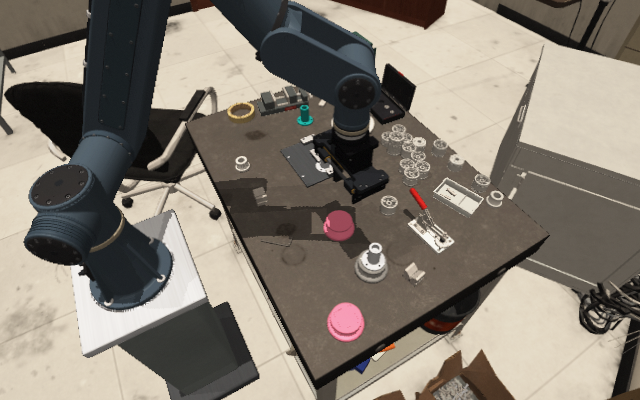

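```bash
python3 - <<'E'
from h import *
f=lambda a:np.array(a)/8+[340,225]-.44
print(ray("scene",f([(285,184)]),.1),ray("scene",f([(268,281)]),.046))
print(ray("top",np.array([[259,132]])/5+[235,155]-.4,.046))
robot.hand_in()
E
```

```text
[[ 0.54487638 -0.29815416  0.1       ]] [[ 0.54446891 -0.2992331   0.046     ]]
[[0.6164697  0.07302031 0.046     ]]
the job is handed in; nothing more can be done
```

I gripped the taller bush (left slot) by its stem and slid it 50 mm straight out along the keeper's base. I then lifted it and set it flange down on the grey turntable, released it and backed away. The job was handed in at about 10 s.

Last checks:
- **Slide:** with the bush still down on the base, it was at about keeper x = -28 mm, taken from the tool position (the limit is -13 mm). The scene picture showed it clear of the lip.
- **Placing:** the scene camera puts the bush at about (0.544, -0.298). The turntable centre measured (0.543, -0.296), so the bush is about 2–3 mm off, against 18 mm allowed. Top and foot of the bush agree to about 1 mm, so it stands upright. It touched down at only a few newtons. The top camera could not confirm the placing because the arm blocked its view.
- **Short bush:** still in its slot. The top camera gives (0.616, 0.073), against (0.615, 0.073) at the start. The scene and wrist cameras had earlier placed it 3–8 mm away from the top camera's position, probably because I picked its centre by eye. The before-and-after comparison uses the same camera and shows no real shift.

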